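# Start a test recording on a pipe-camera control unit

## Robot

A 6-joint arm with a two-finger parallel gripper is mounted at the origin on the work surface. World frame = base frame: x ahead of the robot, y to its left, z up, the work surface at z = 0. Lengths are in mm, angles in rad, forces in N, time in s.
With the tool pointing down it reaches from about 225 to 875 mm from the base axis. Payload 3.4 kg.
Tool frame: the origin (TCP) lies between the finger pads; the fingertips stand 17 mm ahead of it and the grasp point (between the pads) lies 2 mm behind it (tip_extent is the distance from the TCP to the fingertips, in mm); z points along the fingers, y is the line along which they close (so a half turn about z gives the same grasp; the last joint's range is limited). The gripper opens to 85 mm and grips with 20 to 120 N. Pads are 22 mm wide; open, the fingers measure 114 mm over their backs; the gripper's body (76 mm by 85 mm) begins 54 mm behind the grasp point. The pads swing forward as they close: fully open they stand 13 mm farther back than shut.
Start: joints at [-1.298, 0.276, 1.505, -0, 1.361, -0.121], TCP at [220.629, -531.021, 248.328] pointing down, gripper open.
Joint ranges: [-2.89, 2.89], [-0.75, 2.08], [0.22, 2.7], [-1.18, 4.32], [0.11, 2.71], [-2.7, 2.7]. Speed limits (rad/s): [2.57, 2.57, 3.14, 3.14, 3.14, 3.14].

## Interface

Orientations are given as a rotation vector (axis times angle).
In Python, from station import read_state, snapshot, camera_model, finish_job, silhouettes, landmark_of, tip_extent gives the robot as it stands.
- The arm moves only by the tool send_rows, never from a script. Its argument "moves" is text: rows parted by semicolons, each of 6 numbers parted by spaces: the shift along the tool's x, y, z in m, then the turn, a rotation vector about the tool's x, y, z in rad. A call has 1 to 12 rows; each row is the pose to reach, as a shift and turn from the pose commanded when the call began, along the tool's axes at that moment; what a row does not reach only later rows make up. A row lasts 1/12 s, in which the tool goes at most 41.7 mm and 7.16 degrees, less where a joint would pass 70% of its speed; a pose out of reach is approached as far as the arm can. A call with a gripper value outside its range is refused whole. "gripper" is the closure, from -1 (fully open) to 1 (shut), set as the call begins (left out, the last holds). The fingers move at their own pace and stop on an object; "force" is the grip in N (left out, the last holds). Time passes only in rows, so rows that repeat a pose let the fingers close. It gives the time, the measured TCP pose, the force, the opening and the grip force at its end, in the units of the state.
- read_state(): the state, without advancing time (a new reading comes with each control period).
- snapshot(name): name is "scene" or "top" or "wrist"; returns the picture (384x512x3 uint8, red, green, blue); there is no depth.
- camera_model(name): a dict with "K" (3x3 intrinsics, pixels), "R" (3x3) and "t" (3): a world point X has camera coordinates R X + t; the wrist camera has in their place "hand_eye" (4x4, takes a point from camera to tool coordinates, whose origin is the TCP and whose axes are the flange's). Camera axes: x right, y down, z forward; pixel columns grow to the right and rows downward; lengths in mm; the calibration is good to about 2 mm. A picture is of the moment at which its call begins: read the wrist's pose just before it. camera_model takes no time and is no camera call.
- finish_job(): hands the job in; it is judged then, once.
Trained networks look in the newest picture that a camera, given by its name, has taken for a name from the list of things; names that differ only in an ending like _2 or _b are one class to them, and where a whole thing is asked for, a point or a joint stands for the part that bears it (a point fixed in the world has none). Each returns a list of dicts, best first, with "p" (0 to 1); they miss things now and then, are a little off and sometimes report something else, mostly with a low value. They report only what shows in the picture. A call takes as long as a camera call.
- silhouettes(camera, name): "region" (384x512 bool, what is visible of it) and "box" ([left, top, right, bottom] in pixels, round what is visible of it).
- landmark_of(camera, name): "xy" ([column, row] in pixels: a listed point, or the origin of a listed thing).
The state is a dict: "t": time; "joints": joint angles; "qd": joint speeds; "tau": joint torques, N m; "eef_pos": TCP position; "orientation": TCP orientation; "contact_force": force on the tool from outside, world axes, zero at the start; "torque": the same for the moment, N m; "finger_gap": opening from 0.0 (shut) to 1.0 (fully open); "gripper_force": force on a finger pad.
Only numpy, scipy, OpenCV 4.12 (cv2) and the standard library are available. Lean on these libraries where they do the work, as an engineer would, in place of code of your own. Each camera call takes 0.05 s, during which the arm holds its last target. There are 200 camera calls.

## Task

Start a test recording on the control unit on the bench: with the fingertips press the green power key down and hold it down for a full second, let it come up, then press the red record key down, let it come up too and withdraw. Press gently, press none of the other four keys, and do not pick up or shift any of the loose things on and around the unit.

Things in the scene. Friction and masses are not known exactly. Their poses are not given: they have to be found in the camera images.
- unit: the pipe-camera control unit, fixed, lying screen up: black case 250 (x) by 310 (y) by 50 mm high, a 20 mm high tube frame round its foot (302 by 358 mm). Origin: centre of its underside; x points from the keys to the screen, away from the robot, z up. Six keys on the near half of its top: rows at x -85 and -31 mm, columns at y -54, 0, 54 mm; which key is where changes
- key_green_top (a point): centre of the top face of the green power key: a round green cap of 24 mm diameter, its top 12 mm above the top of the unit (62 mm above the bench) at rest, in a flat black collar of 34 mm diameter
- key_green (a joint): travel of the green power key straight down, m: 0 at rest, 0.008 at its stop; a spring returns it. It moves from 1.5 N, takes 3.8 N at half travel and 6 N at the stop; it works once beyond half travel (0.004)
- key_red_top (a point): centre of the top face of the red record key: a round red cap of 24 mm diameter, its top 12 mm above the top of the unit (62 mm above the bench) at rest, in a flat black collar of 34 mm diameter
- key_red (a joint): travel of the red record key straight down, m: 0 at rest, 0.008 at its stop; a spring returns it. It moves from 1.5 N, takes 3.8 N at half travel and 6 N at the stop; it works once beyond half travel (0.004)
- key_blue_top (a point): centre of the top face of the blue pause key: a round blue cap of 24 mm diameter, its top 12 mm above the top of the unit (62 mm above the bench) at rest, in a flat black collar of 34 mm diameter
- key_blue (a joint): travel of the blue pause key straight down, m: 0 at rest, 0.008 at its stop; a spring returns it. It moves from 1.5 N, takes 3.8 N at half travel and 6 N at the stop; it works once beyond half travel (0.004)
- key_yellow_top (a point): centre of the top face of the yellow zoom key: a round yellow cap of 24 mm diameter, its top 12 mm above the top of the unit (62 mm above the bench) at rest, in a flat black collar of 34 mm diameter
- key_yellow (a joint): travel of the yellow zoom key straight down, m: 0 at rest, 0.008 at its stop; a spring returns it. It moves from 1.5 N, takes 3.8 N at half travel and 6 N at the stop; it works once beyond half travel (0.004)
- key_white_top (a point): centre of the top face of the white stop key: a round white cap of 24 mm diameter, its top 12 mm above the top of the unit (62 mm above the bench) at rest, in a flat black collar of 34 mm diameter
- key_white (a joint): travel of the white stop key straight down, m: 0 at rest, 0.008 at its stop; a spring returns it. It moves from 1.5 N, takes 3.8 N at half travel and 6 N at the stop; it works once beyond half travel (0.004)
- key_grey_top (a point): centre of the top face of the grey menu key: a round grey cap of 24 mm diameter, its top 12 mm above the top of the unit (62 mm above the bench) at rest, in a flat black collar of 34 mm diameter
- key_grey (a joint): travel of the grey menu key straight down, m: 0 at rest, 0.008 at its stop; a spring returns it. It moves from 1.5 N, takes 3.8 N at half travel and 6 N at the stop; it works once beyond half travel (0.004)
- camhead: steel camera head, loose, 30 mm diameter, 45 mm high, stood on end on the unit's top beside the keys. Origin: centre of its underside. To be left alone
- adapter: brass adapter, loose, 32 mm diameter, 36 mm high, stood on end on the unit's top on the other side of the keys. Origin: centre of its underside. To be left alone
- jug: white plastic jug with a blue band, loose, 106 mm diameter, 196 mm high, with a handle towards its x, on the bench to the left of the unit. Origin: centre of its underside. To be left alone
- tape: roll of yellow tape, loose, 94 mm diameter, 45 mm high, lying flat on the bench to the right of the unit. Origin: centre of its underside. To be left alone
- driver: screwdriver, loose, lying along its x on the bench to the right of the unit, 200 mm long, 26 mm thick. Origin: underside at mid-length. To be left alone
- cap: red protective cap, loose, 40 mm diameter, 25 mm high, on the bench to the left of the unit (not a key). Origin: centre of its underside. To be left alone

How it is judged (in metres and radians):
On the way, in this order (a step that is already met when the one before it is completed fails the run):
1. the green power key is held down beyond half travel for 0.9 s, with the red key up (value of joint key_green above 0.004 m and value of joint key_red below 0.0025 m), for 0.9 s.
2. with the green key up again, the red record key is pressed beyond half travel (value of joint key_red above 0.004 m and value of joint key_green below 0.0015 m), for 0.05 s.
At the end, for the whole second after the job is handed in: all six keys are up again (less than 1.5 mm down) and the camera head, adapter, jug, tape, screwdriver and red cap are at rest within 15 mm of where they started (value of joint each of key_green, key_red, key_blue, key_yellow, key_white, key_grey below 0.0015 m and distance of each of camhead, adapter, jug, tape, driver, cap from where it was at the start of the episode below 0.015 m and linear speed of each of camhead, adapter, jug, tape, driver, cap below 0.02 m/s); the robot touches nothing.
It fails at once if the blue, yellow, white or grey key is pressed more than 2.5 mm (value of joint any of key_blue, key_yellow, key_white, key_grey above 0.0025 m).
It fails at once if a loose thing is lifted, carried or shifted by more than 15 mm (distance of any of camhead, adapter, jug, tape, driver, cap from where it was at the start of the episode above 0.015 m).
It fails at once if a standing thing is tipped over (angle between any of camhead, adapter, jug, cap's own z axis and vertical above 0.4 rad).
It fails at once if the unit or a key is pressed harder than 30 N (contact force between any of the arm, the fingers and unit above 30 N or contact force between the fingers and key_green_c0 above 30 N or contact force between the fingers and key_red_c0 above 30 N or contact force between the fingers and key_blue_c0 above 30 N or contact force between the fingers and key_yellow_c0 above 30 N or contact force between the fingers and key_white_c0 above 30 N or contact force between the fingers and key_grey_c0 above 30 N).
It also fails if it takes over 38 s, if anything falls off the work surface, if the arm or the gripper's body presses on something with over 40 N, if the wrist force passes 120 N, or if a joint passes its speed limit or range.

## Working session

There is one attempt and no reset: what is moved stays moved. The work goes in short steps, Python scripts to look and compute and a tool call to move; the robot and the scene stay as the last step left them, time stands still between calls to the robot, and variables do not carry over. Pictures are saved under pics/ and viewed, at most 10 in all, crops included, and the job is handed in when it is done.

Besides the shell and the picture viewer there is one more tool, called as name(argument=value, ...) on one line, values as JSON. send_rows: Moves the arm, as the interface text tells. Its arguments: {"type":"object","properties":{"moves":{"type":"string"},"gripper":{"type":"number"},"force":{"type":"number"}},"required":["moves"]}

```bash
mkdir -p pics
cat > h.py <<'E'
from station import *
import numpy as np, cv2
from scipy.spatial.transform import Rotation as Ro
def ray(cam,uv,st=None):
    m=camera_model(cam); d=np.linalg.inv(m["K"])@[uv[0],uv[1],1]
    if cam!="wrist":
        R=np.array(m["R"]);return -R.T@m["t"],R.T@d
    H=np.array(m["hand_eye"]);A=Ro.from_rotvec(st["orientation"]).as_matrix()
    return A@H[:3,3]+st["eef_pos"],A@H[:3,:3]@d
def atz(cam,uv,z,st=None):
    o,d=ray(cam,uv,st);return o+d*(z-o[2])/d[2]
def proj(cam,X):
    m=camera_model(cam);c=np.array(m["R"])@X+m["t"];c=np.array(m["K"])@c;return c[:2]/c[2]
E
python3 - <<'E'
from h import *
s=read_state();print(s)
ims=[snapshot(n) for n in("top","scene")]
cv2.imwrite("pics/a.png",ims[0][...,::-1]);cv2.imwrite("pics/b.png",ims[1][...,::-1])
for c in("top","scene"):
  for k in "green red blue yellow white grey".split():
    for r in landmark_of(c,f"key_{k}_top")[:2]:
      print(c,k,round(r["p"],2),np.round(r["xy"]),np.round(atz(c,r["xy"],62),1))
print(tip_extent)
E
```

```text
{'t': 0.0, 'joints': array([-1.29798997e+00,  2.76585800e-01,  1.50615311e+00,  1.76409592e-05,
        1.36070473e+00, -1.21005576e-01]), 'qd': array([-8.41083097e-04,  5.43913078e-05, -3.30481574e-03, -9.05904624e-04,
        2.66300460e-04, -4.20825301e-04]), 'tau': array([-1.68056026e-04, -4.16773081e+01, -2.45804286e+01,  2.00482054e-05,
        1.12761377e-02,  1.18263662e-05]), 'eef_pos': array([ 220.49337888, -530.49226012,  247.43697603]), 'orientation': array([-3.07907618e+00, -6.14241686e-01,  1.93338284e-04]), 'contact_force': array([ 0.57077615,  0.33293365, -0.36960769]), 'torque': array([ 0.02275929, -0.00591089, -0.03189994]), 'gripper_force': 0.0, 'finger_gap': 1.0016155780626865}
top green 0.67 [266. 226.] [458.3  -6.8  62. ]
top green 0.61 [154. 224.] [468.9 259.6  62. ]
top red 0.51 [224. 224.] [465.   92.5  62. ]
top blue 0.64 [249. 202.] [518.5  33.5  62. ]
top blue 0.61 [264. 229.] [451.4  -3.5  62. ]
top yellow 0.46 [248. 223.] [466.8  34.6  62. ]
top yellow 0.22 [376. 205.] [ 504.  -276.3   62. ]
top white 0.6 [272. 208.] [502.1 -21.8  62. ]
top grey 0.57 [250. 205.] [510.6  31.   62. ]
scene green 0.6 [267. 181.] [520.1  77.2  62. ]
scene red 0.48 [271. 166.] [474.1  91.3  62. ]
scene blue 0.62 [226. 158.] [440.2 -15.1  62. ]
scene blue 0.49 [272. 163.] [464.5  94.7  62. ]
scene yellow 0.57 [252. 166.] [469.8  45.   62. ]
scene white 0.73 [251. 166.] [469.   44.3  62. ]
scene white 0.39 [226. 178.] [502.6 -20.   62. ]
scene grey 0.51 [247. 180.] [513.2  29.8  62. ]
17.0
```

View pics/a.png

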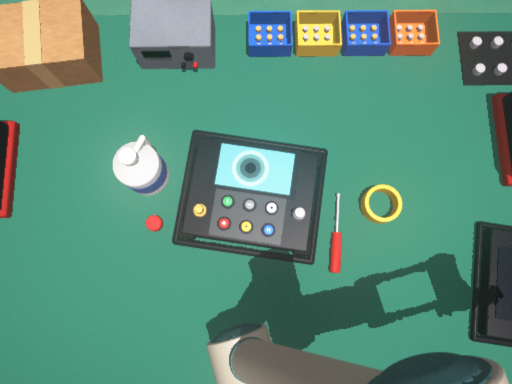

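View pics/b.png

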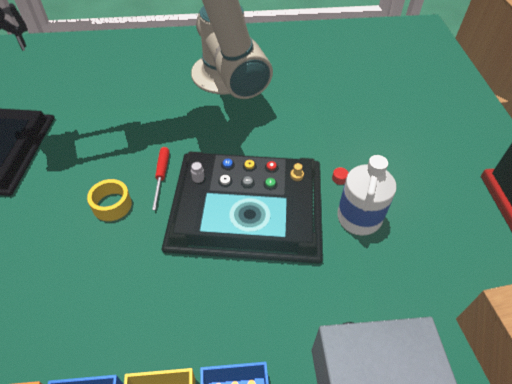

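The top view shows green at (227,201), red at (224,223), yellow at (246,226), grey at (250,204), white at (271,208) and blue at (268,229). The adapter is at (200,210) and the camera head at (299,213). The scene view agrees: green is on the far-left of the robot and red on the near-left. The networks mix some colours up, so I'll check from closer with the gripper shut.

send_rows(moves="0.315 -0.306 0 0 0 0.394;0.315 -0.306 0 0 0 0.394;0.315 -0.306 0 0 0 0.394;0.315 -0.306 0 0 0 0.394;0.315 -0.306 0 0 0 0.394;0.315 -0.306 0 0 0 0.394;0.315 -0.306 0 0 0 0.394;0.315 -0.306 0 0 0 0.394;0.315 -0.306 0 0 0 0.394;0.315 -0.306 0 0 0 0.394;0.315 -0.306 0 0 0 0.394;0.315 -0.306 0 0 0 0.394", gripper=1)

```text
t: 1.7
eef_pos: [395.1, -123.6, 248.6]
orientation: [-3.14, -0.008, -0.002]
contact_force: [-0.6, -0.4, -0.3]
finger_gap: -0.002
gripper_force: 0.0
```

send_rows(moves="0.065 -0.2 0 0 0 0;0.065 -0.2 0 0 0 0;0.065 -0.2 0 0 0 0;0.065 -0.2 0 0 0 0;0.065 -0.2 0 0 0 0;0.065 -0.2 0 0 0 0;0.065 -0.2 0 0 0 0;0.065 -0.2 0 0 0 0")

```text
t: 2.37
eef_pos: [458.9, 71.7, 248.1]
orientation: [3.14, 0.001, -0.001]
contact_force: [-0.6, -0.8, -0.5]
finger_gap: 0.002
gripper_force: 0.0
```

Run:
```python
from h import *
s=read_state();print(s["t"],s["eef_pos"],s["orientation"],tip_extent)
im=snapshot("wrist");cv2.imwrite("pics/c.png",im[...,::-1])
print(camera_model("wrist"))
for k in "green red blue yellow white grey".split():
  for r in silhouettes("wrist",f"key_{k}_top")[:2]:
    b=r["box"];print("sil",k,round(r["p"],2),b)
  for r in landmark_of("wrist",f"key_{k}_top")[:2]:
    print(k,round(r["p"],2),np.round(r["xy"]),np.round(atz("wrist",r["xy"],62,s),1))
```

```text
2.3667 [458.91527815  71.67464754 248.08743749] [ 3.14023704e+00  8.85107971e-04 -1.25603547e-03] 17.0
{'K': array([[341.39140804,   0.        , 251.9003628 ],
       [  0.        , 341.39140804, 189.39485568],
       [  0.        ,   0.        ,   1.        ]]), 'hand_eye': array([[ 5.91930600e-04, -9.57051433e-01, -2.89917582e-01,
         7.32395001e+01],
       [ 9.99999696e-01,  4.19187935e-04,  6.57931832e-04,
         2.96015388e-01],
       [-5.08144650e-04, -2.89917883e-01,  9.57051390e-01,
        -1.25675845e+02],
       [ 0.00000000e+00,  0.00000000e+00,  0.00000000e+00,
         1.00000000e+00]])}
sil green 0.67 [225.5, 88.1, 250.0, 116.7]
green 0.77 [238. 101.] [519.1  83.1  62. ]
sil red 0.7 [217.7, 145.8, 242.5, 173.3]
red 0.8 [228. 159.] [466.7  93.1  62. ]
sil blue 0.62 [331.1, 165.1, 351.6, 191.2]
blue 0.86 [343. 181.] [445.7 -15.5  62. ]
blue 0.2 [167. 126.] [497.1 147.9  62. ]
sil yellow 0.96 [273.5, 158.3, 297.9, 179.9]
yellow 0.83 [288. 173.] [454.1  37.2  62. ]
sil white 0.64 [338.7, 111.8, 366.6, 136.6]
sil white 0.18 [273.6, 158.0, 296.5, 188.3]
white 0.72 [229. 160.] [466.2  92.3  62. ]
white 0.62 [357. 124.] [498.9 -24.3  62. ]
sil grey 0.75 [280.6, 98.4, 312.3, 126.6]
sil grey 0.53 [269.0, 157.0, 299.0, 186.3]
grey 0.76 [298. 112.] [509.4  29.7  62. ]
```

View pics/c.png

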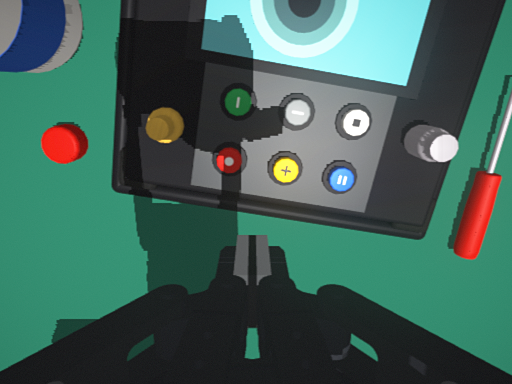

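The wrist view shows green (bar symbol) at (238,101) and red (dot) at (229,160). The network hits match the picture. That puts green at about (519,83) and red at (467,93). I'll move above green and come down to 10 mm over it.

send_rows(moves="0.06 -0.0115 0 0 0 0;0.06 -0.0115 0 0 0 0;0.06 -0.0115 0.03 0 0 0;0.06 -0.0115 0.06 0 0 0;0.06 -0.0115 0.09 0 0 0;0.06 -0.0115 0.12 0 0 0;0.06 -0.0115 0.145 0 0 0;0.06 -0.0115 0.155 0 0 0;0.06 -0.0115 0.159 0 0 0;0.06 -0.0115 0.159 0 0 0;0.06 -0.0115 0.159 0 0 0")

```text
t: 3.93
eef_pos: [520.3, 84.0, 90.5]
orientation: [-3.142, 0.0, -0.004]
contact_force: [-0.1, 0.4, 0.9]
finger_gap: 0.004
gripper_force: 0.0
```

Run:
```python
from h import *
s=read_state();print(s["t"],s["eef_pos"],s["orientation"],tip_extent,s["contact_force"])
im=snapshot("wrist");cv2.imwrite("pics/d.png",im[...,::-1])
for k in "green red".split():
  for r in landmark_of("wrist",f"key_{k}_top")[:2]:
    print(k,round(r["p"],2),np.round(r["xy"]),np.round(atz("wrist",r["xy"],62,s),1))
```

```text
3.9333 [520.33904501  83.9709801   90.47042543] [-3.14158079e+00  1.75991450e-04 -3.82767083e-03] 17.0 [-0.10794797  0.39671751  0.88029573]
green 0.88 [252. 243.] [519.   83.7  62. ]
red 0.62 [238. 333.] [466.2  90.8  62. ]
red 0.41 [360. 261.] [509.2  28.9  62. ]
```

View pics/d.png

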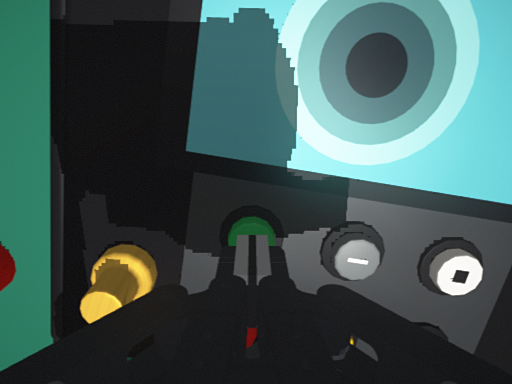

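The view shows the fingertips right over the green cap at (251,232), clear of the adapter (left) and the grey key (right). Pressing slowly.

send_rows(moves="0 0 0.003 0 0 0;0 0 0.006 0 0 0;0 0 0.009 0 0 0;0 0 0.011 0 0 0;0 0 0.013 0 0 0;0 0 0.015 0 0 0;0 0 0.016 0 0 0;0 0 0.016 0 0 0")

```text
t: 4.75
eef_pos: [519.1, 83.9, 73.3]
orientation: [3.141, -0.0, -0.0]
contact_force: [-1.9, 0.7, 4.5]
finger_gap: 0.001
gripper_force: 2.3
```

send_rows(moves="0 0 0.0007 0 0 0;0 0 0.0007 0 0 0;0 0 0.0007 0 0 0;0 0 0.0007 0 0 0;0 0 0.0007 0 0 0;0 0 0.0007 0 0 0;0 0 0.0007 0 0 0;0 0 0.0007 0 0 0;0 0 0.0007 0 0 0;0 0 0.0007 0 0 0;0 0 0.0007 0 0 0;0 0 0.0007 0 0 0")

```text
t: 5.75
eef_pos: [519.1, 83.9, 72.6]
orientation: [3.141, -0.0, -0.0]
contact_force: [-2.3, -0.0, 4.8]
finger_gap: 0.001
gripper_force: 2.5
```

send_rows(moves="0 0 0 0 0 0;0 0 0 0 0 0;0 0 0 0 0 0;0 0 0 0 0 0;0 0 -0.005 0 0 0;0 0 -0.01 0 0 0;0 0 -0.02 0 0 0;0 0 -0.03 0 0 0;0 0 -0.03 0 0 0;0 0 -0.03 0 0 0")

```text
t: 6.58
eef_pos: [519.9, 83.9, 103.6]
orientation: [3.142, -0.0, 0.004]
contact_force: [-0.2, 0.3, 0.0]
finger_gap: 0.0
gripper_force: 0.0
```

Green was held for over 1.3 s at about 6 mm and has been released. Now to red.

send_rows(moves="-0.02 -0.003 0 0 0 0;-0.04 -0.006 0 0 0 0;-0.053 -0.0083 0 0 0 0;-0.053 -0.0083 0 0 0 0;-0.053 -0.0083 0.006 0 0 0;-0.053 -0.0083 0.012 0 0 0;-0.053 -0.0083 0.012 0 0 0;-0.053 -0.0083 0.012 0 0 0")

```text
t: 7.25
eef_pos: [466.8, 92.0, 89.9]
orientation: [3.141, -0.001, -0.001]
contact_force: [-0.8, -0.2, 0.9]
finger_gap: 0.002
gripper_force: 0.0
```

Run:
```python
from h import *
s=read_state();print(s["t"],s["eef_pos"],s["contact_force"])
im=snapshot("wrist");cv2.imwrite("pics/e.png",im[...,::-1])
for k in "green red".split():
  for r in landmark_of("wrist",f"key_{k}_top")[:2]:
    print(k,round(r["p"],2),np.round(r["xy"]),np.round(atz("wrist",r["xy"],62,s),1))
```

```text
7.25 [466.76293146  92.02845071  89.86935611] [-0.77135688 -0.15381658  0.89593534]
green 0.73 [274. 135.] [519.   81.9  62. ]
red 0.71 [247. 245.] [464.9  94.   62. ]
red 0.45 [497. 175.] [500.6 -22.2  62. ]
```

View pics/e.png

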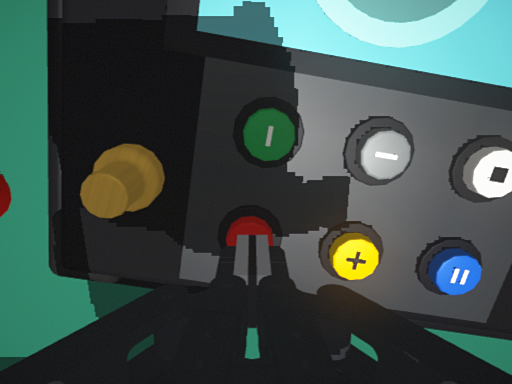

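The view shows the fingertips over the red cap at (249,235). The green key is up at (268,135) and the yellow key is well clear. Pressing red, then withdrawing.

send_rows(moves="0 0 0.003 0 0 0;0 0 0.006 0 0 0;0 0 0.009 0 0 0;0 0 0.011 0 0 0;0 0 0.013 0 0 0;0 0 0.015 0 0 0;0 0 0.0165 0 0 0;0 0 0.0165 0 0 0;0 0 0.0165 0 0 0;0 0 0.0165 0 0 0;0 0 0.0165 0 0 0")

```text
t: 8.32
eef_pos: [465.9, 92.1, 74.2]
orientation: [3.141, -0.0, -0.0]
contact_force: [-2.3, 0.2, 4.6]
finger_gap: 0.004
gripper_force: 2.1
```

send_rows(moves="0 0 0 0 0 0;0 0 -0.005 0 0 0;0 0 -0.015 0 0 0;0 0 -0.04 0 0 0;0 0 -0.07 0 0 0;0 0 -0.1 0 0 0;0 0 -0.12 0 0 0;0 0 -0.12 0 0 0;0 0 -0.12 0 0 0")

```text
t: 9.07
eef_pos: [467.2, 92.3, 195.2]
orientation: [-3.141, 0.0, -0.006]
contact_force: [-0.4, 0.3, -0.4]
finger_gap: 0.002
gripper_force: 0.0
```

Run:
```python
from h import *
s=read_state();print(s["t"],s["eef_pos"],s["contact_force"],np.abs(s["qd"]).max())
im=snapshot("wrist");cv2.imwrite("pics/f.png",im[...,::-1])
```

```text
9.0667 [467.16190537  92.28835359 195.18534007] [-0.35788969  0.30142326 -0.38330079] 0.05111943297415648
```

View pics/f.png

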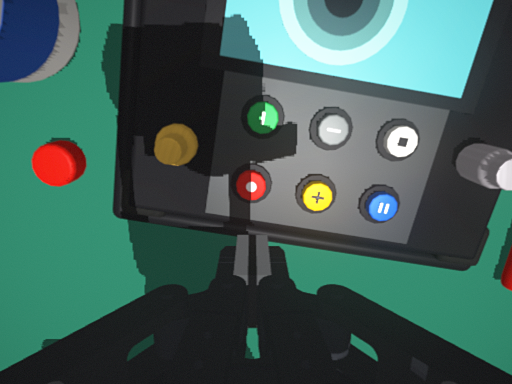

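Everything is in place and all keys are up. Red reached only about 4.8 mm, which is a thin margin, so I'll press it once more, a little deeper. That does no harm.

send_rows(moves="0 0 0.03 0 0 0;0 0 0.06 0 0 0;0 0 0.085 0 0 0;0 0 0.1 0 0 0;0 0 0.107 0 0 0;0 0 0.112 0 0 0;0 0 0.116 0 0 0;0 0 0.119 0 0 0;0 0 0.121 0 0 0;0 0 0.122 0 0 0;0 0 0.122 0 0 0;0 0 0.122 0 0 0")

```text
t: 10.12
eef_pos: [465.6, 92.2, 72.6]
orientation: [3.141, -0.0, -0.001]
contact_force: [-4.3, -0.3, 5.1]
finger_gap: 0.001
gripper_force: 2.5
```

send_rows(moves="0 0 0 0 0 0;0 0 -0.005 0 0 0;0 0 -0.015 0 0 0;0 0 -0.04 0 0 0;0 0 -0.07 0 0 0;0 0 -0.1 0 0 0;0 0 -0.12 0 0 0;0 0 -0.12 0 0 0;0 0 -0.12 0 0 0;0 0 -0.12 0 0 0")

```text
t: 10.95
eef_pos: [466.1, 92.2, 191.7]
orientation: [3.142, -0.0, 0.001]
contact_force: [-0.6, 0.3, -0.1]
finger_gap: -0.0
gripper_force: 0.0
```

```bash
python3 -c "
from station import *
print(read_state()['eef_pos'],finish_job())"
```

```text
the job is handed in; nothing more can be done
[466.14549365  92.2049472  191.72456195] None
```

The job is handed in (no verdict came back): green was held about 6 mm down for over a second and released, red was pressed twice (about 5 mm, then 6 mm, to be sure it registered) and released, forces stayed near 5 N, no other key was touched, and the arm withdrew at about 11 s.

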